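# Clamp the leaf blank and hold the bracket's hidden bolt head

### The arm

A 6-joint arm with a two-finger parallel gripper is mounted at the origin on the work surface. World frame = base frame: x ahead of the robot, y to its left, z up, the work surface at z = 0. Lengths are in m, angles in rad, forces in N, time in s.
With the tool pointing down it reaches from about 0.3 to 1 m from the base axis. Payload 5.1 kg.
Tool frame: the origin (TCP) lies between the finger pads, 19 mm behind the fingertips; this is the grasp point; y points along the fingers, x is the direction in which the jaws open and shut, and the axes are right-handed (so a half turn about y gives the same grasp; the last joint's range is limited). The gripper opens to 95 mm and grips with 3 to 60 N. Pads are 20 mm wide; open, the fingers measure 119 mm over their backs; the gripper's body (75 mm by 180 mm) begins 59 mm behind the grasp point.
Start: joints at [-1.287, 0.124, 1.65, -0, 1.367, -0.083], TCP at [0.233, -0.607, 0.233] pointing down, gripper open.
Joint ranges: [-2.61, 2.61], [-1.02, 2.33], [0.03, 2.71], [-1.35, 4.49], [0.32, 2.68], [-2.91, 2.91]. Speed limits (rad/s): [2.57, 2.57, 3.14, 3.14, 3.14, 3.14].

### API

Orientations are given as a unit quaternion [w, x, y, z].
In Python, from workcell import env, imaging gives the robot as it stands. The module is installed in compiled form; this text tells all that it offers.
- The arm moves only by the shell command python3 -m crank 'ROWS' [FORCE]. ROWS is JSON, a list of rows, each a list of 7 numbers: the turn, a rotation vector about the tool's x, y, z in rad, then the shift along the tool's x, y, z in mm, then the finger opening in mm, from 0 to 95.1. In form: [[wx, wy, wz, tx, ty, tz, grip], ...]. A call has 1 to 20 rows; each row shifts and turns the pose as measured when the row begins, along the tool's axes as they then stand; what a row does not reach is not made up. A row lasts 1/10 s, in which the tool goes at most 50 mm and 8.59 degrees, less where a joint would pass 70% of its speed; a pose out of reach is approached as far as the arm can. A call is refused whole if a number of a shift passes 50 or a number of a turn 0.15, either way. A call with a gripper value outside its range is refused whole. The fingers move at their own pace and stop on an object; FORCE is the grip in N (left out, the last holds). Time passes only in rows, so rows that do not move let the fingers close. It gives the time, the measured TCP pose, the force and the opening at its end, in the units of the state.
- env.read_state(): the state, without advancing time (a new reading comes with each control period).
- imaging.read_camera(name): name is "scene" or "top"; returns a dict with "frame" (400x640x3 uint8, red, green, blue), "fx", "fy", "cx", "cy" (pixels), "k1" (the pictures are not rectified: a ray, as slopes to the right and down, at radius r is drawn at 1 + k1 r^2 times it, then the intrinsics apply), "world_from_camera" (4x4, takes a point from camera to world coordinates). Camera axes: x right, y down, z forward; pixel columns grow to the right and rows downward; lengths in m; the calibration is good to about 2 mm. A picture is of the moment at which its call begins. There is no depth.
- env.job_done(): hands the job in, once; it reports no verdict.
The state is a dict: "time": time; "joint_positions": joint angles; "dq": joint speeds; "joint_torque": joint torques, N m; "ee_pos": TCP position; "tcp_rot": TCP orientation; "ft_force": force on the tool from outside, world axes, zero at the start; "ft_torque": the same for the moment, N m; "gripper_width": opening from 0.0 (shut) to 1.0 (fully open).
Only numpy, scipy, OpenCV 4.12 (cv2) and the standard library are available. Lean on these libraries where they do the work, as an engineer would, in place of code of your own. Each camera call takes 0.05 s, during which the arm holds its last target. There are 200 camera calls.

### The job

The leaf-shaped plywood blank is loaded in the sawing jig: swing the raised clamp bar (red end) fully down onto it. Then reach down into the gap between the blue bracket and the wooden rail behind it, grip the round steel bolt head between the fingers and hold it so that the bolt, slowly dragged round by the sagging spanner on its nut, stops turning. Finish while still gripping the bolt head; do not touch the spanner, and leave the blank and the things lying around where they are.

Things in the scene. Friction and masses are not known exactly. Their poses are not given: they have to be found in the camera images.
- jig: Sawing jig fixed to the bench: brown wooden board 300 x 320 x 18 mm. Origin: centre of the board's underside, z up; x = the bolt's axis, roughly away from the robot; y to the left. The clamp bar is on the robot's side of the bracket at y = 70 mm; the bolt goes through the bracket at y = -60, its head in the gap behind, nut and spanner on the robot's side.
- bracket_top (a point): Middle of the top edge of the upright blue steel bracket, at jig (20, 0, 95) mm; axes as the jig's. The bracket is 5 mm thick (jig x 17.5 to 22.5) and runs along y from -120 to 120, from the board up to z = 95.
- rail_top (a point): Middle of the top of the dark wooden rail behind the bracket, at jig (81.5, 0, 65) mm; axes as the jig's. It is 25 mm thick (jig x 69 to 94), y from -120 to 120, top at z = 65. The gap between bracket and rail is 46.5 mm wide, open above and at both ends; its floor (the board) is at z = 18.
- clamp_bar (a joint): Clamp bar hinge, rad: 0 = level, rubber foot resting on the blank (closed); positive = raised; it starts between 0.5 and 0.95. A stiff friction hinge: it stays where it is left; a push of about 2 to 5 N straight down on the push spot moves it. It goes slightly below 0 when pressed.
- clamp_hinge (a point): Hinge axis of the clamp bar, at jig (5, 70, 55) mm; axes as the jig's, it turns about y. Closed, the bar runs from here 160 mm along jig -x (to the robot), 26 to 28 mm wide, 14 thick, its top 62 mm above the bench; black steel, the last 62 mm red. A rubber foot hangs under it 90 mm from the hinge.
- push_spot (a point): Point on the clamp bar's top face, mid-width, 75 mm from the hinge; moves with the bar (its z is square to the bar's top). Closed, it is at jig (-70, 70, 62) mm: closed fingers pushed straight down above that place land on the bar at every start angle and shut it.
- bolt_head (a point): Round knurled steel head of a cap bolt, diameter 24 mm, 16 mm long, in the gap behind the bracket. This point is its centre, x along the bolt's axis (the jig's x); y and z turn with the bolt. Between it and the bracket runs the 16 mm shank.
- head_centre (a point): Centre of the bolt head, fixed in the jig at (46, -60, 68) mm, 68 mm above the bench and 50 mm above the board; axes as the jig's. The head is pinched from above, fingers closing along the jig's y.
- bolt (a joint): Turn of bolt, nut and spanner together, rad: 0 = spanner level, positive = spanner raised; starts between 0.2 and 0.45. The spanner's weight (about 0.09 N m) makes it sink slowly, about 0.011 rad/s, the motion is very stiff (8 N m s/rad); it would stop at -0.45. A grip of about 20 N holds it.
- spanner_tip (a point): Middle of the free end of the flat aluminium-coloured spanner on the nut, 130 mm from the bolt's axis. The spanner is 7 mm thick, on the robot's side of the bracket at jig x = -12 mm; it points to the jig's -y (right) and turns with the bolt. Must not be touched.
- blank: Loose leaf-shaped plywood blank, about 106 x 46 x 10 mm, lying on the jig's board under the clamp bar's foot; origin at the centre of its underside.
- wood_disc: Bystander: loose wooden disc, diameter 56 mm, 10 mm thick, on the jig's board; origin under its centre.
- screwdriver: Bystander: loose screwdriver with blue handle, lying on the bench left of the jig; origin at the middle of its length, underneath, x along it.
- paint_jar: Bystander: loose paint jar, diameter 52 mm, 85 mm tall, on the bench to the right of the jig; origin under its centre.

How it is judged:
By the outcome, as a careful person would: the job done as asked, in the order asked, and still so for the second after the job is handed in, while the arm keeps its last pose, push and grip.
It also fails if it takes over 45 s, if anything falls off the work surface, if the arm or the gripper's body presses on something with over 40 N, if the wrist force passes 120 N, or if a joint passes its speed limit or range.

## Working session

There is one attempt and no reset: what is moved stays moved. The work goes in short steps, Python scripts to look and compute and a shell command to move; the robot and the scene stay as the last step left them, time stands still between calls to the robot, and variables do not carry over. Pictures are saved under pics/ and viewed, about 8 in all and at most 12, crops included, and the job is handed in when it is done.

```bash
mkdir -p pics; cat > h.py <<'E'
import numpy as np, cv2
from workcell import env, imaging
def K(c): return np.array([[c["fx"],0,c["cx"]],[0,c["fy"],c["cy"]],[0,0,1.]]), np.array([c["k1"],0,0,0,0.])
def ray(c,uv):
    k,d=K(c); p=cv2.undistortPoints(np.array([[uv]],float),k,d)[0,0]
    T=np.array(c["world_from_camera"]); return T[:3,3],T[:3,:3]@np.array([p[0],p[1],1])
def at_z(c,uv,z):
    o,r=ray(c,uv); return o+r*(z-o[2])/r[2]
def proj(c,P):
    k,d=K(c); T=np.linalg.inv(np.array(c["world_from_camera"]))
    return cv2.projectPoints(np.array(P,float).reshape(-1,3),cv2.Rodrigues(T[:3,:3])[0],T[:3,3],k,d)[0][:,0]
def snap(n,f):
    c=imaging.read_camera(n); cv2.imwrite("pics/"+f,c["frame"][:,:,::-1]); np.save("pics/"+f+".npy",c,allow_pickle=True); return c
def load(f): return np.load("pics/"+f+".npy",allow_pickle=True).item()
E
python3 - <<'E'
from h import *
for n in("top","scene"):
    c=snap(n,n+"0.png"); print(n,c["fx"],c["k1"],np.round(c["world_from_camera"],3).tolist())
s=env.read_state(); print(s["time"],s["ee_pos"],s["tcp_rot"],s["ft_force"])
E
```

```text
top 388.25756632086546 -0.04995170223063654 [[-0.141, -0.964, 0.224, 0.382], [-0.99, 0.137, -0.032, 0.061], [-0.0, -0.227, -0.974, 1.036], [0.0, 0.0, 0.0, 1.0]]
scene 394.8457183368604 -0.00036154720778531536 [[-0.607, 0.675, -0.419, 1.02], [0.795, 0.516, -0.319, 0.378], [0.001, -0.527, -0.85, 0.991], [0.0, 0.0, 0.0, 1.0]]
0.1 [ 0.23292279 -0.60624842  0.23231883] [ 0.5832164  -0.58239442  0.40094077 -0.39990232] [ 0.37859891  0.19561748 -0.04858682]
```

View pics/top0.png

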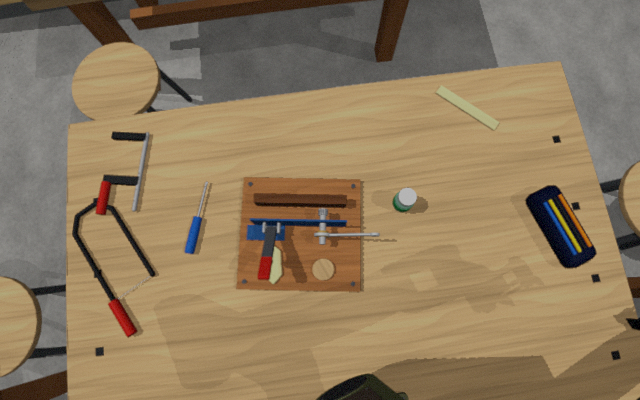

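View pics/scene0.png

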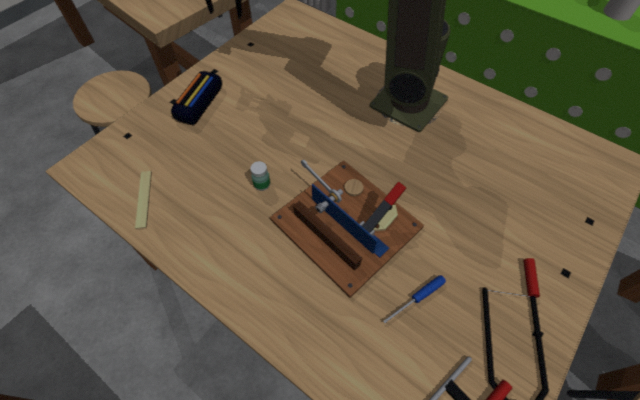

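The top image shows the jig board at about (237–362, 178–291), with its bracket at row 222, the bar at (268,250) and the spanner running right to (380,235). I'll enlarge both views.

```bash
python3 - <<'E'
from h import *
a=load("top0.png")["frame"][165:305,230:420,::-1]; cv2.imwrite("pics/topc.png",cv2.resize(a,None,fx=4,fy=4,interpolation=cv2.INTER_CUBIC))
a=load("scene0.png")["frame"][155:300,250:440,::-1]; cv2.imwrite("pics/scc.png",cv2.resize(a,None,fx=4,fy=4,interpolation=cv2.INTER_CUBIC))
E
```

```text
(no output)
```

View pics/topc.png

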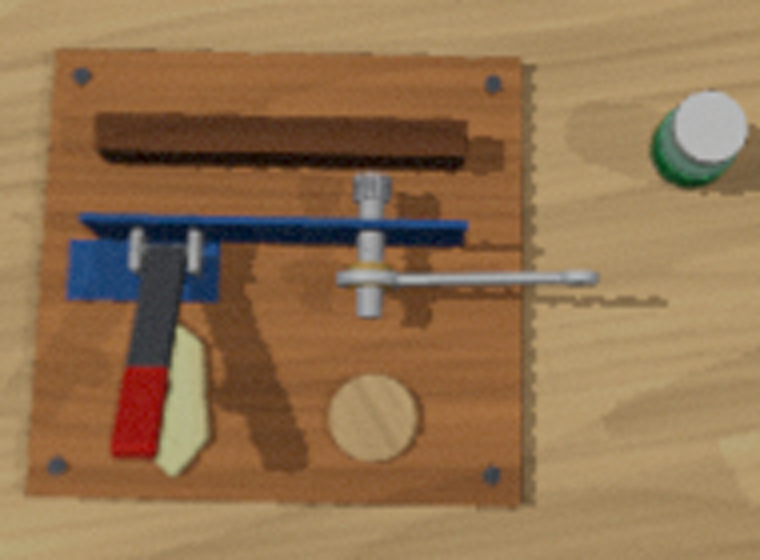

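View pics/scc.png

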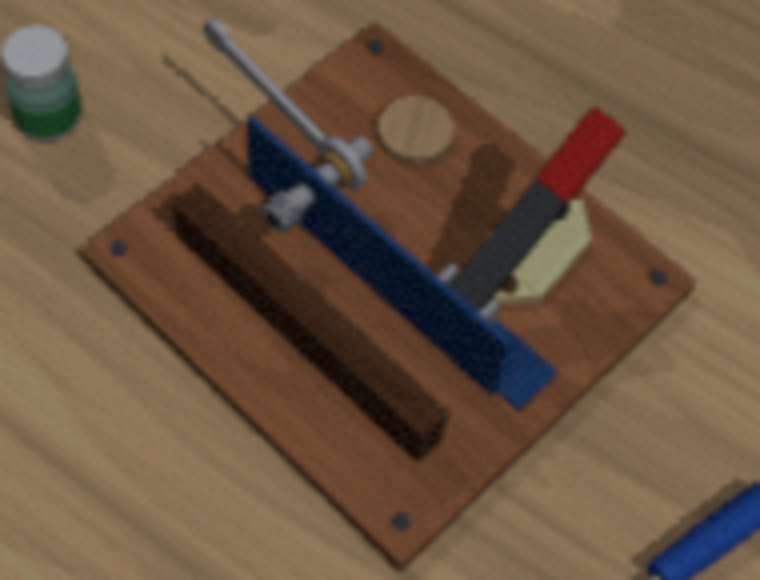

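The crops are clear: board corners at topc (58,49), (521,58), (525,506), (26,495) and at scc (377,24), (695,287), (402,568), (82,251). I'll fit the jig pose to both.

```bash
cat > fit.py <<'E'
from h import *
from scipy.optimize import least_squares
ct,cs=load("top0.png"),load("scene0.png")
J=np.array([[150,160,18],[150,-160,18],[-150,-160,18],[-150,160,18],[20,120,95],[20,-120,95]])/1e3
ut=np.array([[58,49],[521,58],[525,506],[26,495],[80,215],[467,223]])/4-.375+[230,165]
us=np.array([[402,568],[82,251],[377,24],[695,287],[502,358],[250,120]])/4-.375+[250,155]
def W(p,P):
    c,s=np.cos(p[2]),np.sin(p[2]); return np.asarray(P)@np.array([[c,-s,0],[s,c,0],[0,0,1]]).T+[p[0],p[1],0]
f=lambda p,m=3:np.concatenate(([(proj(ct,W(p,J))-ut).ravel()] if m&1 else [])+([(proj(cs,W(p,J))-us).ravel()] if m&2 else []))
E
python3 - <<'E'
from fit import *
for m in(1,2,3):
    r=least_squares(f,[.5,.1,0],args=(m,),loss='soft_l1'); print(m,r.x.round(4),r.fun.reshape(-1,2).round(1).tolist())
p=r.x; Hd=[.046,-.06,.068]; PS=[-.07,.07,.062]
print("head",W(p,Hd),"push",W(p,PS))
print(proj(ct,W(p,[Hd])),np.array([372,188])/4+[230,165],proj(cs,W(p,[Hd])),np.array([284,210])/4+[250,155])
from scipy.spatial.transform import Rotation as R
q=env.read_state()["tcp_rot"]; print(R.from_quat(q,scalar_first=True).as_matrix().round(3))
# bar angle: red end far top point
for a in np.arange(.4,1.01,.1): 
  T=W(p,[[.005-.16*np.cos(a)-.007*np.sin(a),.07,.055+.16*np.sin(a)+.007*np.cos(a)]])
  print(a,((proj(ct,T)-[230,165])*4)[0].round(),((proj(cs,T)-[250,155])*4)[0].round(),T[0].round(3))
E
```

```text
1 [ 0.5333  0.1062 -0.1601] [[-0.8, -0.6], [0.6, -0.8], [-0.2, 0.3], [-0.3, 0.4], [-0.0, 0.2], [0.8, 0.0]]
2 [ 0.5376  0.1109 -0.1683] [[-0.8, 0.9], [-1.0, -0.0], [-0.1, -0.2], [1.1, 0.1], [1.2, -2.1], [-0.1, 0.1]]
3 [ 0.5347  0.108  -0.163 ] [[-1.4, -1.1], [0.0, -1.0], [-1.2, 0.0], [-1.3, -0.2], [-0.8, -0.3], [-0.1, -0.2], [-0.6, -0.6], [-1.1, -0.9], [-0.6, -1.2], [0.7, -1.5], [1.1, -3.7], [-0.4, -1.0]]
head [0.57032013 0.04138115 0.068     ] push [0.47694743 0.18847819 0.062     ]
[[322.19867941 211.33324168]] [323. 212.] [[319.75303992 207.77373223]] [321.  207.5]
[[ 0.359 -0.001  0.933]
 [-0.933  0.002  0.359]
 [-0.002 -1.     0.   ]]
0.4 [134. 488.] [622. 121.] [0.403 0.201 0.124]
0.5 [131. 477.] [619. 114.] [0.409 0.2   0.138]
0.6 [128. 463.] [616. 109.] [0.417 0.198 0.151]
0.7 [125. 445.] [610. 106.] [0.426 0.197 0.163]
0.7999999999999999 [123. 426.] [602. 105.] [0.436 0.195 0.175]
0.8999999999999999 [121. 403.] [593. 106.] [0.447 0.193 0.185]
0.9999999999999999 [120. 379.] [582. 110.] [0.46  0.191 0.193]
```

The two fits agree within 3 mm and the head reprojects within about 1 px. The bar is at about 0.65 rad. I'll align the jaws with jig y (turn +0.53 about tool y), then travel with closed fingers.

```bash
python3 -m crank '[[0,0.133,0,0,0,0,0],[0,0.133,0,0,0,0,0],[0,0.133,0,0,0,0,0],[0,0.133,0,0,0,0,0],[0,0,0,-48,0,6,0],[0,0,0,-48,0,6,0],[0,0,0,-48,0,6,0],[0,0,0,-48,0,6,0],[0,0,0,-48,0,6,0],[0,0,0,-48,0,6,0],[0,0,0,-48,0,6,0],[0,0,0,-48,0,6,0],[0,0,0,-48,0,6,0],[0,0,0,-48,0,6,0],[0,0,0,-48,0,6,0],[0,0,0,-48,0,6,0]]' 20
cat > go.py <<'E'
import sys
from h import *
from scipy.spatial.transform import Rotation as R
# remaining shift/turn to a target in jig coords (mm): go.py x y z [jx jy yaw]
a=[float(v) for v in sys.argv[1:]]; p=a[3:] or [.5347,.108,-.163]
c,s=np.cos(p[2]),np.sin(p[2]); G=np.array([[c,-s,0],[s,c,0],[0,0,1]])
st=env.read_state(); M=R.from_quat(st["tcp_rot"],scalar_first=True)
t=G@np.array(a[:3])/1e3+[p[0],p[1],0]
want=R.from_matrix(np.column_stack([-G[:,1],[0,0,-1],G[:,0]]))
print("t",st["time"],"jigpos",(G.T@(st["ee_pos"]-[p[0],p[1],0])*1e3).round(1),"shift",(M.inv().apply(t-st["ee_pos"])*1e3).round(1),"turn",(M.inv()*want).as_rotvec().round(3),"F",np.round(st["ft_force"],1),"w",st["gripper_width"])
E
python3 go.py -70 70 200
```

```text
time: 1.7
ee_pos: [0.4126, -0.0375, 0.2271]
tcp_rot: [0.449, -0.445, 0.553, -0.543]
ft_force: [0.8, -0.6, -1.2]
gripper_width: 0.004
t 1.7 jigpos [ -96.9 -163.3  227.1] shift [-233.8   30.1   18. ] turn [ 0.006 -0.039 -0.014] F [ 0.8 -0.6 -1.2] w 0.0042759559193735796
```

```bash
python3 -m crank '[[0.006,-0.039,-0.014,-46,4,4,0],[0,0,0,-48,5,3,0],[0,0,0,-48,5,3,0],[0,0,0,-48,5,3,0],[0,0,0,-40,5,3,0],[0,0,0,0,0,0,0],[0,0,0,0,0,0,0]]'
python3 go.py -70 70 200
```

```text
time: 2.4
ee_pos: [0.4656, 0.2006, 0.201]
tcp_rot: [-0.46, 0.461, -0.536, 0.537]
ft_force: [-0.3, -0.5, 0.3]
gripper_width: 0.006
t 2.4 jigpos [-83.2  80.1 201. ] shift [10.3  1.  13.1] turn [0.    0.012 0.002] F [-0.3 -0.5  0.3] w 0.005587257110723419
```

```bash
python3 -m crank '[[0,0.012,0,10,10,13,0],[0,0,0,0,20,0,0],[0,0,0,0,20,0,0],[0,0,0,0,0,0,0]]'
python3 go.py -70 70 81
python3 - <<'E'
from fit import *
c=snap("top","t1.png"); d=snap("scene","s1.png")
a=c["frame"][165:305,230:330,::-1]; b=d["frame"][125:265,330:430,::-1]
cv2.imwrite("pics/both1.png",cv2.resize(np.hstack([a,b]),None,fx=4,fy=4,interpolation=cv2.INTER_CUBIC))
E
```

```text
time: 2.8
ee_pos: [0.4786, 0.1821, 0.1489]
tcp_rot: [-0.455, 0.456, -0.539, 0.542]
ft_force: [-0.6, -0.8, -0.6]
gripper_width: 0.002
t 2.8 jigpos [-67.4  64.  148.9] shift [-6.2 67.9 -2.8] turn [-0.002 -0.007  0.003] F [-0.6 -0.8 -0.6] w 0.0020990339243801824
```

View pics/both1.png

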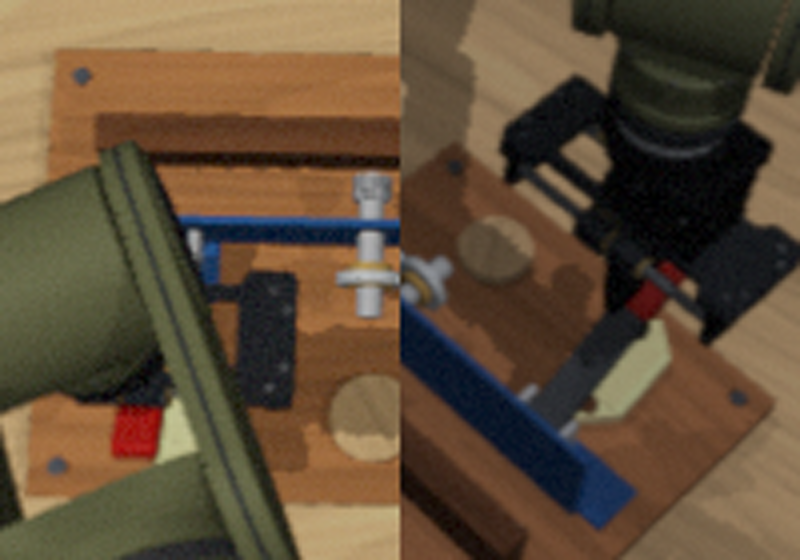

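The fingers come down close to the bar's −y edge. I'll project the expected tip and bar points to check.

```bash
python3 - <<'E'
from fit import *
p=[.5347,.108,-.163]; d=load("s1.png"); s=env.read_state()
t=s["ee_pos"]+[0,0,-.019]
print("tip",((proj(d,[t])-[330,125])*4+[400,0]).round(), "body",((proj(d,[s["ee_pos"]+[0,0,.059]])-[330,125])*4+[400,0]).round())
for a in(.55,.65,.75):
  for l in(.075,.098,.16):
    P=[[.005-l*np.cos(a)-.007*np.sin(a),.07+y,.055+l*np.sin(a)+.007*np.cos(a)] for y in(.0135,-.0135)]
    print(a,l,((proj(d,W(p,P))-[330,125])*4+[400,0]).round().tolist())
E
```

```text
tip [[619. 298.]] body [[638. 228.]]
0.55 0.075 [[629.0, 345.0], [599.0, 319.0]]
0.55 0.098 [[652.0, 318.0], [621.0, 292.0]]
0.55 0.16 [[714.0, 244.0], [682.0, 219.0]]
0.65 0.075 [[627.0, 343.0], [596.0, 318.0]]
0.65 0.098 [[649.0, 316.0], [618.0, 290.0]]
0.65 0.16 [[709.0, 240.0], [677.0, 215.0]]
0.75 0.075 [[624.0, 343.0], [593.0, 317.0]]
0.75 0.098 [[645.0, 315.0], [613.0, 290.0]]
0.75 0.16 [[703.0, 238.0], [670.0, 213.0]]
```

That agrees: the fingers are over the bar, 6 mm off to the right. I'll shift, then push down.

```bash
python3 -m crank '[[0,-0.007,0,-6,0,-3,0],[0,0,0,0,10,0,0],[0,0,0,0,10,0,0],[0,0,0,0,10,0,0],[0,0,0,0,10,0,0],[0,0,0,0,10,0,0],[0,0,0,0,8,0,0],[0,0,0,0,0,0,0]]'
python3 go.py -70 70 81
```

```text
time: 3.7
ee_pos: [0.4813, 0.1897, 0.0933]
tcp_rot: [-0.461, 0.454, -0.536, 0.542]
ft_force: [0.2, -0.4, -0.2]
gripper_width: 0.007
t 3.7 jigpos [-65.9  71.9  93.3] shift [ 1.9 12.3 -4.2] turn [-0.013 -0.    -0.002] F [ 0.2 -0.4 -0.2] w 0.006683087208906887
```

```bash
python3 -m crank '[[-0.013,0,0,2,6,-4,0],[0,0,0,0,4,0,0],[0,0,0,0,3,0,0]]'; python3 go.py -70 70 81
python3 - <<'E'
from fit import *
d=snap("scene","s2.png"); c=snap("top","t2.png")
a=c["frame"][165:305,230:330,::-1]; b=d["frame"][125:265,330:430,::-1]
cv2.imwrite("pics/both2.png",cv2.resize(np.hstack([a,b]),None,fx=4,fy=4,interpolation=cv2.INTER_CUBIC))
E
```

```text
time: 4.0
ee_pos: [0.4776, 0.1886, 0.081]
tcp_rot: [0.458, -0.457, 0.54, -0.538]
ft_force: [-8.1, -1.3, 24.2]
gripper_width: 0.003
t 4.0 jigpos [-69.4  70.2  81. ] shift [ 0.2 -0.  -0.6] turn [ 0.001 -0.    -0.002] F [-8.1 -1.3 24.2] w 0.0026291131283610976
```

View pics/both2.png

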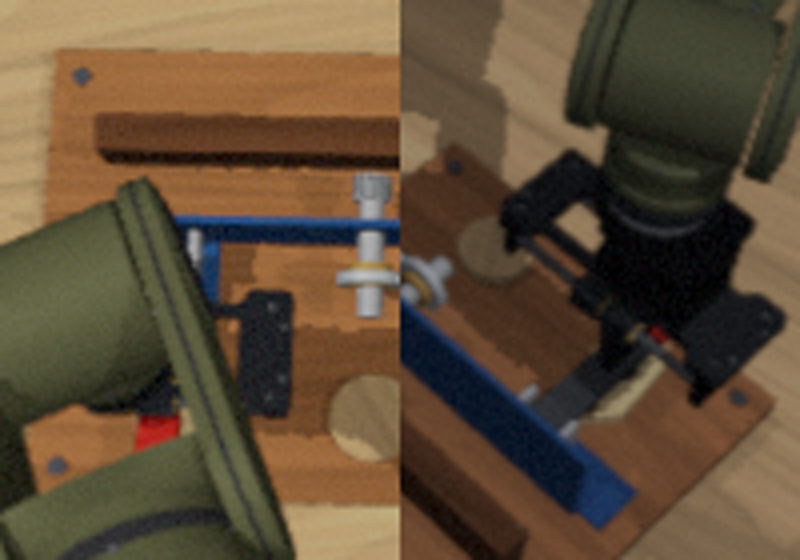

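The bar is shut: tip height is 62 mm, as expected for closed, with 24 N of reaction. I'll go up and over to above the bolt head.

```bash
python3 -m crank '[[0,0,0,0,-15,0,0],[0,0,0,0,-35,0,0],[0,0,0,0,-30,0,20],[0,0,0,32,0,29,50],[0,0,0,32,0,29,60],[0,0,0,32,0,29,60],[0,0,0,26,0,22,60],[0,0,0,0,0,0,60],[0,0,0,0,0,0,60]]'
python3 go.py 46 -60 150
python3 - <<'E'
from fit import *
d=snap("scene","s3.png"); c=snap("top","t3.png")
a=c["frame"][165:305,230:330,::-1]; b=d["frame"][135:275,290:390,::-1]
cv2.imwrite("pics/both3.png",cv2.resize(np.hstack([a,b]),None,fx=4,fy=4,interpolation=cv2.INTER_CUBIC))
E
```

```text
time: 5.0
ee_pos: [0.5673, 0.0453, 0.162]
tcp_rot: [0.458, -0.459, 0.539, -0.538]
ft_force: [-0.2, 0.4, 0.1]
gripper_width: 0.536
t 5.0 jigpos [ 42.3 -56.6 162. ] shift [ 3.5 12.   3.7] turn [ 0.001  0.003 -0.   ] F [-0.2  0.4  0.1] w 0.5360994939227857
```

View pics/both3.png

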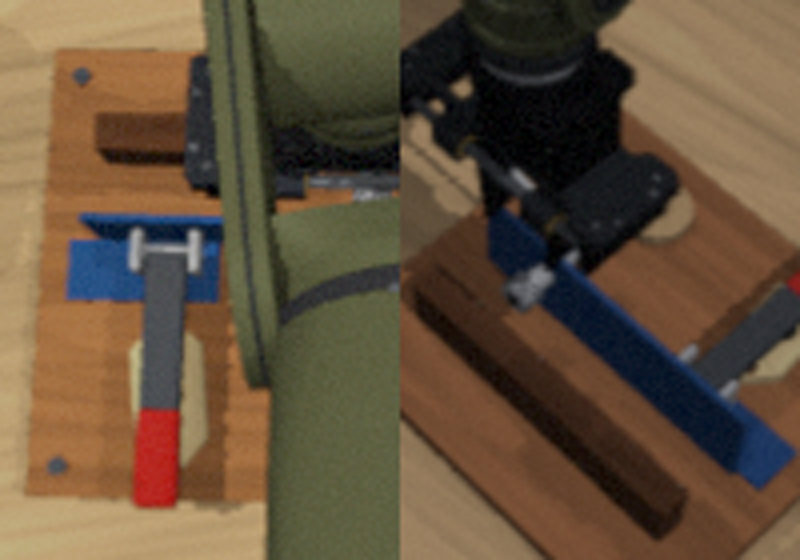

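The clamp bar lies level on the blank, and the fingers stand above the bolt head. I'll correct by 3.5 mm and go down into the gap in two stages.

```bash
python3 -m crank '[[0,0.003,0,3.5,10,3.7,60],[0,0,0,0,15,0,60],[0,0,0,0,15,0,60],[0,0,0,0,0,0,60]]'
python3 go.py 46 -60 68
```

```text
time: 5.5
ee_pos: [0.5679, 0.045, 0.1176]
tcp_rot: [0.459, -0.46, 0.538, -0.537]
ft_force: [-0.6, -0.3, 0.2]
gripper_width: 0.632
t 5.5 jigpos [ 43.  -56.8 117.6] shift [ 3.2 49.6  3.2] turn [ 0.003  0.006 -0.   ] F [-0.6 -0.3  0.2] w 0.6320270367337022
```

```bash
python3 -m crank '[[0,0.006,0,3.5,0,3.5,60],[0,0,0,0,0,0,60]]'; python3 go.py 46 -60 68
python3 - <<'E'
from fit import *
d=snap("scene","s4.png"); b=d["frame"][150:280,270:400,::-1]
cv2.imwrite("pics/s4c.png",cv2.resize(b,None,fx=4.5,fy=4.5,interpolation=cv2.INTER_CUBIC))
s=env.read_state()
M=np.array([[np.cos(-.163),-np.sin(-.163)],[np.sin(-.163),np.cos(-.163)]])
for y in(-30,30):
  for x in(-10,10):
    t=s["ee_pos"]+np.r_[M@[x/1e3,y/1e3],-.019]; print(x,y,((proj(d,[t])[0]-[270,150])*4.5).round())
print(((proj(d,W([.5347,.108,-.163],[[.046,-.06,.068],[.054,-.06,.068],[.0225,-.06,.095]]))-[270,150])*4.5).round().tolist())
E
```

```text
time: 5.7
ee_pos: [0.5701, 0.0413, 0.1161]
tcp_rot: [0.457, -0.459, 0.54, -0.537]
ft_force: [0.3, 0.7, 1.3]
gripper_width: 0.632
t 5.7 jigpos [ 45.7 -60.  116.1] shift [-0.1 48.1  0.5] turn [0.005 0.001 0.   ] F [0.3 0.7 1.3] w 0.6317019832021172
-10 -30 [202. 194.]
10 -30 [178. 213.]
-10 30 [272. 256.]
10 30 [247. 276.]
[[224.0, 260.0], [214.0, 268.0], [252.0, 214.0]]
```

View pics/s4c.png

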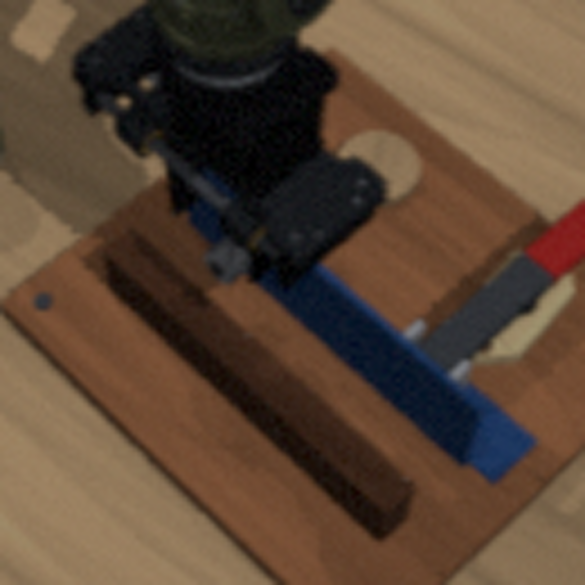

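The fingers straddle the head, which shows at about (228,262) against a predicted (224,260). I'll descend.

```bash
python3 -m crank '[[0.004,0,0,0,15,0,60],[0,0,0,0,12,0,60],[0,0,0,0,10,0,60],[0,0,0,0,6,0,60],[0,0,0,0,0,0,60]]'; python3 go.py 46 -60 68
```

```text
time: 6.25
ee_pos: [0.5722, 0.0413, 0.0738]
tcp_rot: [-0.459, 0.457, -0.538, 0.54]
ft_force: [1.0, -0.3, 0.3]
gripper_width: 0.634
t 6.25 jigpos [ 47.8 -59.8  73.8] shift [ 0.2  5.8 -1.9] turn [-0.004  0.    -0.001] F [ 1.  -0.3  0.3] w 0.633751969327659
```

No contact. I'll go the last 6 mm, then close in stages.

```bash
python3 -m crank '[[0,0,0,0,6,-1.5,60],[0,0,0,0,0,0,60],[0,0,0,0,0,0,40],[0,0,0,0,0,0,32],[0,0,0,0,0,0,28]]' 10; python3 go.py 46 -60 68
```

```text
time: 6.75
ee_pos: [0.5716, 0.0415, 0.0686]
tcp_rot: [-0.459, 0.456, -0.538, 0.54]
ft_force: [-0.3, 0.6, 1.1]
gripper_width: 0.433
t 6.75 jigpos [ 47.2 -59.6  68.6] shift [ 0.4  0.6 -1.2] turn [-0.006  0.    -0.001] F [-0.3  0.6  1.1] w 0.4329392468172026
```

```bash
python3 -m crank '[[0,0,0,0,0,0,28],[0,0,0,0,0,0,26],[0,0,0,0,0,0,22],[0,0,0,0,0,0,18],[0,0,0,0,0,0,10],[0,0,0,0,0,0,10]]' 15; python3 go.py 46 -60 68
```

```text
time: 7.35
ee_pos: [0.5718, 0.0407, 0.0691]
tcp_rot: [-0.459, 0.456, -0.537, 0.541]
ft_force: [1.0, -1.2, -0.3]
gripper_width: 0.247
t 7.35 jigpos [ 47.6 -60.4  69.1] shift [-0.4  1.1 -1.6] turn [-0.007  0.001  0.   ] F [ 1.  -1.2 -0.3] w 0.24737823834538758
```

The opening is 23.5 mm, so the fingers are on the 24 mm head. I'll tighten to 35 N, then check over several seconds whether the spanner still sinks.

```bash
python3 -m crank '[[0,0,0,0,0,0,5],[0,0,0,0,0,0,5],[0,0,0,0,0,0,5],[0,0,0,0,0,0,5],[0,0,0,0,0,0,5]]' 35; python3 go.py 46 -60 68
python3 -c "
from h import *
snap('top','t5.png');snap('scene','s5.png')"
python3 -m crank '[[0,0,0,0,0,0,5],[0,0,0,0,0,0,5],[0,0,0,0,0,0,5],[0,0,0,0,0,0,5],[0,0,0,0,0,0,5],[0,0,0,0,0,0,5],[0,0,0,0,0,0,5],[0,0,0,0,0,0,5],[0,0,0,0,0,0,5],[0,0,0,0,0,0,5],[0,0,0,0,0,0,5],[0,0,0,0,0,0,5],[0,0,0,0,0,0,5],[0,0,0,0,0,0,5],[0,0,0,0,0,0,5],[0,0,0,0,0,0,5],[0,0,0,0,0,0,5],[0,0,0,0,0,0,5],[0,0,0,0,0,0,5],[0,0,0,0,0,0,5]]' >/dev/null
python3 -m crank '[[0,0,0,0,0,0,5],[0,0,0,0,0,0,5],[0,0,0,0,0,0,5],[0,0,0,0,0,0,5],[0,0,0,0,0,0,5],[0,0,0,0,0,0,5],[0,0,0,0,0,0,5],[0,0,0,0,0,0,5],[0,0,0,0,0,0,5],[0,0,0,0,0,0,5],[0,0,0,0,0,0,5],[0,0,0,0,0,0,5],[0,0,0,0,0,0,5],[0,0,0,0,0,0,5],[0,0,0,0,0,0,5],[0,0,0,0,0,0,5],[0,0,0,0,0,0,5],[0,0,0,0,0,0,5],[0,0,0,0,0,0,5],[0,0,0,0,0,0,5]]' >/dev/null
python3 - <<'E'
from fit import *
c=snap("top","t6.png"); d=snap("scene","s6.png")
def cr(f,x,y): return load(f)["frame"][y:y+70,x:x+95,::-1]
g=np.vstack([np.hstack([cr("t5.png",310,200),cr("s5.png",280,150)]),np.hstack([cr("t6.png",310,200),cr("s6.png",280,150)])])
cv2.imwrite("pics/cmp.png",cv2.resize(g,None,fx=4,fy=4,interpolation=cv2.INTER_CUBIC))
E
python3 go.py 46 -60 68
```

```text
time: 7.85
ee_pos: [0.5719, 0.0407, 0.0691]
tcp_rot: [-0.459, 0.456, -0.537, 0.541]
ft_force: [-0.3, -1.2, -0.1]
gripper_width: 0.246
t 7.85 jigpos [ 47.6 -60.4  69.1] shift [-0.4  1.1 -1.6] turn [-0.007  0.001  0.   ] F [-0.3 -1.2 -0.1] w 0.2455182954020334
t 12.05 jigpos [ 47.6 -60.4  69.1] shift [-0.4  1.1 -1.6] turn [-0.007  0.001  0.   ] F [-0.1 -1.  -0.6] w 0.24154194373948318
```

View pics/cmp.png

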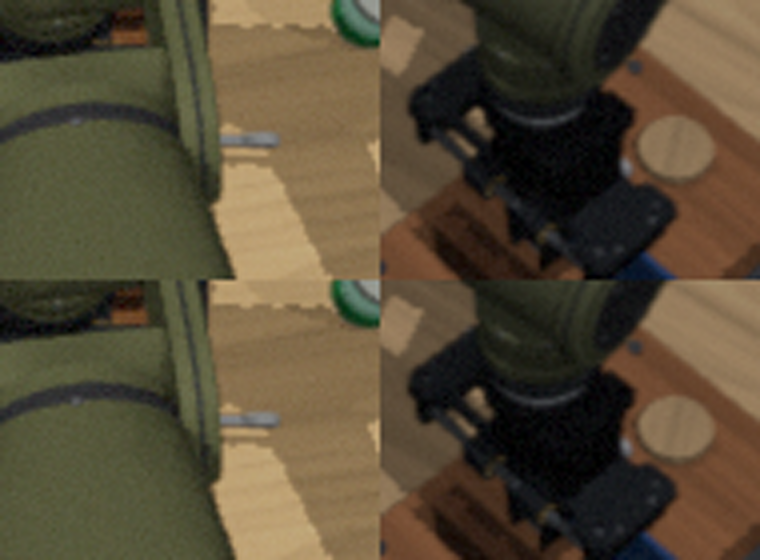

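The tip looks unmoved, but the top view is insensitive to height. I'll quantify this with sub-pixel registration against the predicted free-sinking shift.

```bash
python3 - <<'E'
from fit import *
p=[.5347,.108,-.163]
T=lambda a:W(p,[[-.012,-.06-.13*np.cos(a),.068+.13*np.sin(a)]])
A=[load(f"t{i}.png") for i in(0,5,6)]
for a in(.3,.2,.15): print(a,proj(A[0],T(a))[0].round(2),"pred shift for -0.046:",(proj(A[0],T(a-.046))-proj(A[0],T(a)))[0].round(2))
g=[cv2.cvtColor(x["frame"],cv2.COLOR_RGB2GRAY).astype(np.float32) for x in A]
def ecc(i,j,x0=365,x1=386,y0=226,y1=243):
    w=np.eye(2,3,dtype=np.float32); t=g[i][y0:y1,x0:x1]
    cc,w=cv2.findTransformECC(t,g[j][y0:y1,x0:x1],w,cv2.MOTION_TRANSLATION,(3,200,1e-6),None,3); return cc,w[:,2]
print("5->6 tip",ecc(1,2),"jar ref",ecc(1,2,392,418,186,212))
E
```

```text
Traceback (most recent call last):
  File "h.py", line 14, in load
    def load(f): return np.load("pics/"+f+".npy",allow_pickle=True).item()
                        ~~~~~~~^^^^^^^^^^^^^^^^^^^^^^^^^^^^^^^^^^^^
FileNotFoundError: [Errno 2] No such file or directory: 'pics/t0.png.npy'
```

```bash
python3 - <<'E'
from fit import *
p=[.5347,.108,-.163]
T=lambda a:W(p,[[-.012,-.06-.13*np.cos(a),.068+.13*np.sin(a)]])
A=[load(f) for f in("top0.png","t5.png","t6.png")]
for a in(.4,.3,.2): print(a,proj(A[0],T(a))[0].round(2),"pred shift for -0.046:",(proj(A[0],T(a-.046))-proj(A[0],T(a)))[0].round(2))
g=[cv2.cvtColor(x["frame"],cv2.COLOR_RGB2GRAY).astype(np.float32) for x in A]
def ecc(i,j,x0=366,x1=384,y0=228,y1=239):
    w=np.eye(2,3,dtype=np.float32); t=g[i][y0:y1,x0:x1]
    cc,w=cv2.findTransformECC(t,g[j][y0:y1,x0:x1],w,cv2.MOTION_TRANSLATION,(3,200,1e-6),None,3); return cc,w[:,2]
print("5->6 tip",ecc(1,2),"jar ref",ecc(1,2,392,418,186,212))
E
```

```text
0.4 [371.85 232.23] pred shift for -0.046: [0.65 0.34]
0.3 [373.1  232.97] pred shift for -0.046: [0.39 0.34]
0.2 [373.8  233.71] pred shift for -0.046: [0.13 0.33]
5->6 tip (0.943382729463627, array([-0.09153239, -0.08945382], dtype=float32)) jar ref (0.9997840011685077, array([-0.00940848,  0.00026458], dtype=float32))
```

Measured shift is about −0.09 px against +0.34 px if it were sinking, so the bolt is held. I'll wait 4 s more to double the baseline and confirm the grip isn't creeping.

```bash
for i in 1 2; do python3 -m crank '[[0,0,0,0,0,0,5],[0,0,0,0,0,0,5],[0,0,0,0,0,0,5],[0,0,0,0,0,0,5],[0,0,0,0,0,0,5],[0,0,0,0,0,0,5],[0,0,0,0,0,0,5],[0,0,0,0,0,0,5],[0,0,0,0,0,0,5],[0,0,0,0,0,0,5],[0,0,0,0,0,0,5],[0,0,0,0,0,0,5],[0,0,0,0,0,0,5],[0,0,0,0,0,0,5],[0,0,0,0,0,0,5],[0,0,0,0,0,0,5],[0,0,0,0,0,0,5],[0,0,0,0,0,0,5],[0,0,0,0,0,0,5],[0,0,0,0,0,0,5]]' 35 | tail -1; done
python3 - <<'E'
from fit import *
snap("top","t7.png"); G=lambda f:cv2.cvtColor(load(f)["frame"],cv2.COLOR_RGB2GRAY).astype(np.float32)
a,b=G("t5.png"),G("t7.png")
w=np.eye(2,3,dtype=np.float32)
print(cv2.findTransformECC(a[228:239,366:384],b[228:239,366:384],w,cv2.MOTION_TRANSLATION,(3,200,1e-6),None,3)[1][:,2])
f=load("t7.png")["frame"][165:305,230:420,::-1]; cv2.imwrite("pics/fin.png",cv2.resize(f,None,fx=4,fy=4,interpolation=cv2.INTER_CUBIC))
E
python3 go.py 46 -60 68
```

```text
gripper_width: 0.242
gripper_width: 0.247
[ 0.03436922 -0.03995016]
t 16.1 jigpos [ 47.6 -60.4  69.1] shift [-0.4  1.1 -1.6] turn [-0.007  0.001  0.   ] F [-0.1 -1.1  0.3] w 0.24433624914217494
```

View pics/fin.png

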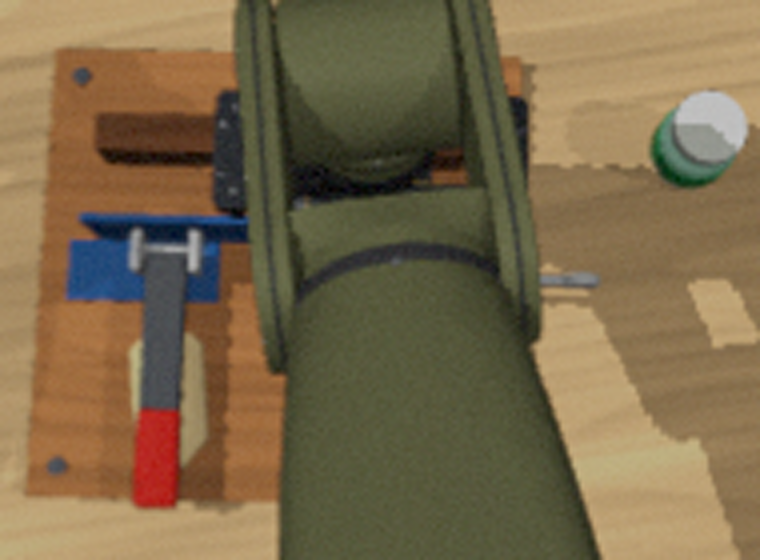

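Over 8 s the tip moved less than 0.05 px, where free sinking would give about 0.7 px. The bar is level on the blank, and the jar and blank are in place. Handing in.

```bash
python3 -c "
from workcell import env
env.job_done()"
```

```text
the job is handed in; nothing more can be done
```

The clamp bar is down on the blank and the bolt has stopped turning. I handed the job in at about 16 s with the fingers still gripping the bolt head.

- **Clamp bar:** I pushed it down with closed fingers. The fingertips ended at 62 mm, the height given for closed, with about 24 N of reaction. Later pictures show the bar still level.
- **Bolt head:** I gripped it from above at 35 N. The opening stayed at about 23 mm on the 24 mm head, and the TCP did not drift.
- **Bolt held:** the spanner tip moved less than 0.05 px in the top view over 8 s. Free sinking would have moved it about 0.7 px. A first check over 4 s gave −0.09 px, which is noise level, against +0.34 px expected.
- **Other items:** the blank and the jar showed no visible change in the last picture, and neither did the disc in the last one that showed it. I did not check the screwdriver after the start, but the arm did not go down near it.

No check failed. The jig position from the two cameras differed by up to about 6 mm, so I used the combined fit, which the contacts bore out.

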